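# Set up a circuit-board assembly frame and load it

## Task

Set up the board frame for the long boards: swing its clamp lever open, slide the carriage until its pointer stands on the index mark of the scale, and swing the lever fully back to lock it there. Then lay every long board, components up, across the frame so that it rests flat on the ledges of both rails, and lay every short board flat, components up, on the floor of the grey bin. Leave the meter, the cutters and the tape roll where they are.

Things in the scene. Friction and masses are not known exactly. Their poses are not given: they have to be found in the camera images.
- frame: Aluminium board frame, fixed on the bench, 280 (x) x 300 (y) x 50 mm without lever. Origin on the bench under its centre; x away from the robot, y left (small yaw). Two 30 mm profiles run along y at x = -105 and +105 mm, tops 38 mm up. Between them two board rails run along x, -90 to +90 mm; boards bridge them along y. Three long boards fit side by side, at x = -58, 0, +58 mm.
- fixed_ledge (a point): Middle of the fixed board rail (at the frame's +y side): on its upright inner face, at the height of its ledge top, 36 mm above the bench. The ledge juts 16 mm from the face into the gap. The face rises 4 mm above the ledge, then flares outward as a lead-in lip, up to 48 mm above the bench.
- moving_ledge (a point): The same point on the carriage's board rail, which faces the fixed one from the -y side with an equal ledge and lip. A seated long board lies with its centre about midway between these two points, its length along the frame's y, its underside at their height.
- carriage (a joint): How far the sliding carriage is open, m, 0 to 0.115; grows as it goes towards the frame's -y (the robot's right), widening the gap. Gap between the rails' inner faces = 0.040 + this value. Unlocked it slides with about 3 N; locked it does not move when pushed with 25 N.
- pointer (a point): Tip of the dark 3 mm wide pointer on the carriage, over the scale on the frame's near (robot) side, 39 mm above the bench.
- mark (a point): Index mark: bold black line with a brass tab at its outer end, across the white scale on the frame's near side, 38 mm above the bench: the setting for the long boards. The carriage is set when the pointer has the same y as the mark in the frame's axes (within 4 mm).
- lever (a joint): Angle of the black clamp lever on the carriage, rad, 0 to 1.6. At 0 (locked) its arm points along the frame's -y, above the far profile; it turns counter-clockwise seen from above to 1.57 (open), where the arm points along the frame's +x, away from the robot. Clamps fully below 0.2, frees the carriage above 0.8, stays where left; turning takes 0.2 to 0.3 N m.
- hub (a point): On the axis of the lever's round hub (24 mm across, 54 to 90 mm above the bench), at 80 mm height. It stands on the carriage's clamp block (44 x 44 mm, top 54 mm above the bench) and can be pinched from above to slide the carriage; the fingertips must stay above the block.
- lever_grip (a point): Point on the lever arm 52 mm from the hub axis, 80 mm above the bench, where it can be pinched from above. The arm is 14 mm wide, 16 mm tall (72 to 88 mm above the bench) and ends 76 mm from the axis; 30 mm of free room lies under it.
- bin: Grey open plastic bin, fixed, 220 (x) x 150 (y) x 50 mm, walls 4 mm, floor 4 mm thick; origin on the bench under its centre. Three short boards fit side by side, their length along the bin's y, at about x = -62, 0 and +62 mm.
- long1: Long circuit board, 120 (x) x 50 (y) x 3.2 mm, about 0.18 kg; may be absent. Origin at the centre of its underside, z up through the components. In the middle stands a transformer block 36 (x) x 28 (y) mm, 3 to 31 mm above the underside: grip it there, either way. Low parts (to 17 mm high) stand only within 13 mm of the two short ends.
- long2: Long circuit board, as long1.
- long3: Long circuit board, as long1.
- short1: Short circuit board, 80 (x) x 50 (y) x 3.2 mm, about 0.15 kg; may be absent. Origin at the centre of its underside, z up through the components. The same transformer block in the middle, 36 (x) x 28 (y) mm, 3 to 31 mm above the underside: grip it across its 28 mm. Low parts (to 17 mm high) stand at the four corners.
- short2: Short circuit board, as short1.
- short3: Short circuit board, as short1.
- meter: Bystander: black multimeter 85 x 180 x 36 mm, lying on the bench. Leave alone.
- cutters: Bystander: blue-handled side cutters about 150 mm long, lying on the bench. Leave alone.
- tape: Bystander: roll of black tape, 90 mm across, 19 mm high. Leave alone.
Not all that is in view belongs to the job. Leave any pink look-alike of the long1 alone.

How it is judged:
By the outcome, as a careful person would: the job done as asked, in the order asked, and still so for the second after the job is handed in, with the robot touching nothing.
Of long1, long2, long3 only 2 to 3 are there at a start; the rules pass over those that are not, and their reading is None.
Of short1, short2, short3 only 2 to 3 are there at a start; the rules pass over those that are not, and their reading is None.
At some moment in a run one of long1, long2, long3, short1, short2, short3 may be knocked a few centimetres aside while the robot is not near it.
It also fails if it takes over 210 s, if anything falls off the work surface, if the arm or the gripper's body presses on something with over 40 N, if the wrist force passes 120 N, or if a joint passes its speed limit or range.

## Robot

A 6-joint arm with a two-finger parallel gripper is mounted at the origin on the work surface. World frame = base frame: x ahead of the robot, y to its left, z up, the work surface at z = 0. Lengths are in m, angles in rad, forces in N, time in s.
With the tool pointing down it reaches from about 0.25 to 0.775 m from the base axis. Payload 4 kg.
Tool frame: the origin (TCP) lies between the finger pads; the fingertips stand 11 mm ahead of it and the grasp point (between the pads) lies 8 mm behind it (robot.tip_extent is the z of the fingertips in the tool frame, in m); z points along the fingers, y is the line along which they close (so a half turn about z gives the same grasp; the last joint's range is limited). The gripper opens to 94 mm and grips with 3 to 60 N. Pads are 16 mm wide; open, the fingers measure 119 mm over their backs; the gripper's body (75 mm by 177 mm) begins 78 mm behind the grasp point.
Start: joints at [-1.34, 0.087, 1.371, -0, 1.684, -0.103], TCP at [0.18, -0.52, 0.217] pointing down, gripper open.
Joint ranges: [-3.1, 3.1], [-0.76, 2.03], [0.27, 2.55], [-1.08, 4.22], [0.17, 2.65], [-2.57, 2.57]. Speed limits (rad/s): [2.79, 2.79, 3.14, 3.14, 3.14, 3.14].

## Interface

Orientations are given as [roll, pitch, yaw] about the fixed x, y, z axes, in that order (R = Rz(yaw) Ry(pitch) Rx(roll)).
In Python, from bench import robot, imaging gives the robot as it stands.
- The arm moves only by the shell command python3 -m pendant 'ROWS'. ROWS is JSON, a list of rows, each a list of 7 numbers: the shift along the world's x, y, z in cm, then the turn, a rotation vector about the world's x, y, z in degrees, then the opening, from 0 (shut) to 1 (fully open). In form: [[dx, dy, dz, ax, ay, az, jaw], ...]. A call has 1 to 8 rows; each row shifts and turns the commanded pose from where the row before left it; what a row does not reach is not made up. A row lasts 1/10 s, in which the tool goes at most 50 mm and 8.59 degrees, less where a joint would pass 70% of its speed; a pose out of reach is approached as far as the arm can. A call is refused whole if a number of a shift passes 5 or a number of a turn 8.59, either way. A call with a gripper value outside its range is refused whole. The fingers move at their own pace and stop on an object; the grip force is fixed at half the most. Time passes only in rows, so rows that do not move let the fingers close. It gives the time, the measured TCP pose, the force, the opening and the grip force at its end, in the units of the state.
- robot.get_obs(): the state, without advancing time (a new reading comes with each control period).
- imaging.snapshot(name): name is "scene" or "side" or "wrist"; returns the picture (480x640x3 uint8, red, green, blue); there is no depth.
- imaging.camera_params(name): a dict with "camera_matrix" (3x3 intrinsics, pixels), "R" (3x3) and "t" (3): a world point X has camera coordinates R X + t. Camera axes: x right, y down, z forward; pixel columns grow to the right and rows downward; lengths in m; the calibration is good to about 2 mm. The wrist camera is an equidistant fisheye: a pixel r from the principal point sees the ray r / f radians off the axis. A picture is of the moment at which its call begins: read the wrist's pose just before it. camera_params takes no time and is no camera call; for the wrist camera it gives the pose at the moment of the call.
- robot.close_job(): hands the job in; it is judged then, once.
The state is a dict: "time": time; "joint_positions": joint angles; "qvel": joint speeds; "joint_torque": joint torques, N m; "tool_pos": TCP position; "ee_rot": TCP orientation; "wrist_force": force on the tool from outside, world axes, zero at the start; "wrist_torque": the same for the moment, N m; "width": finger opening in m; "finger_force": force on a finger pad.
Only numpy, scipy, OpenCV 4.12 (cv2) and the standard library are available. Lean on these libraries where they do the work, as an engineer would, in place of code of your own. Each camera call takes 0.05 s, during which the arm holds its last target. There are 200 camera calls.

## Working session

There is one attempt and no reset: what is moved stays moved. The work goes in short steps, Python scripts to look and compute and a shell command to move; the robot and the scene stay as the last step left them, time stands still between calls to the robot, and variables do not carry over. Pictures are saved under pics/ and viewed, at most 14 in all, crops included, and the job is handed in when it is done.

```bash
ls; mkdir -p pics; python3 - <<'E'
from bench import robot, imaging
import cv2
for n in ("scene","side"):
    im=imaging.snapshot(n); cv2.imwrite(f"pics/{n}0.png",im[:,:,::-1])
    p=imaging.camera_params(n); print(n,p)
print(robot.get_obs())
E
```

```text
pics
scene {'camera_matrix': array([[540.98227893,   0.        , 327.24539284],
       [  0.        , 540.98227893, 239.17267772],
       [  0.        ,   0.        ,   1.        ]]), 'R': array([[ 0.5022959 ,  0.86457374,  0.01452821],
       [ 0.75374556, -0.4295501 , -0.4973473 ],
       [-0.42375282,  0.26076609, -0.86742988]]), 't': array([-0.25982925, -0.35489273,  1.43915827])}
side {'camera_matrix': array([[589.40519473,   0.        , 308.80343959],
       [  0.        , 589.40519473, 237.75401752],
       [  0.        ,   0.        ,   1.        ]]), 'R': array([[-9.44323226e-01, -3.29018586e-01, -6.44814727e-04],
       [-1.80161831e-01,  5.18724194e-01, -8.35743337e-01],
       [ 2.75309572e-01, -7.89095673e-01, -5.49119895e-01]]), 't': array([0.49592106, 0.17019999, 1.08000417])}
{'time': 0.1, 'joint_positions': array([-1.34009204e+00,  8.78651498e-02,  1.37203407e+00, -3.82013138e-05,
        1.68361553e+00, -1.03053373e-01]), 'qvel': array([-2.93284740e-04, -9.30191555e-04, -5.09572157e-03,  2.38741522e-05,
        2.40120044e-03, -4.34322123e-04]), 'joint_torque': array([ 1.69906547e-03, -3.41252482e+01, -3.03301156e+01,  7.19377049e-02,
        3.04430863e-02, -9.43507484e-05]), 'tool_pos': array([ 0.18008025, -0.51920038,  0.21546496]), 'ee_rot': array([-3.13967685e+00, -1.59962293e-04,  3.33753243e-01]), 'wrist_force': array([-0.14719476,  0.14862264,  0.45420178]), 'wrist_torque': array([-0.02389828,  0.00930065, -0.02653267]), 'finger_force': 0.0, 'width': 0.09394004538723115}
```

View pics/scene0.png

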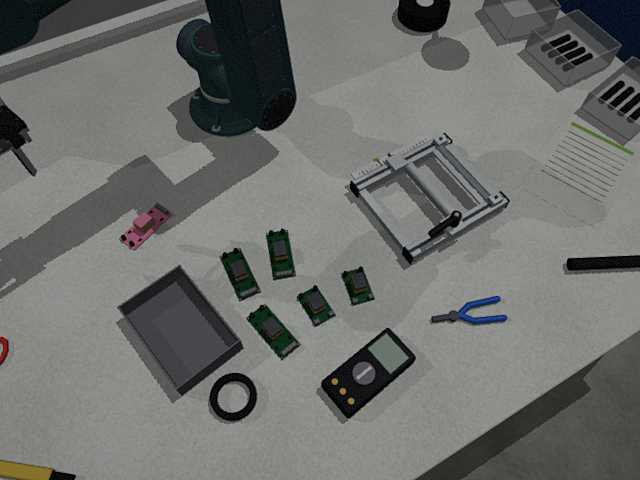

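View pics/side0.png

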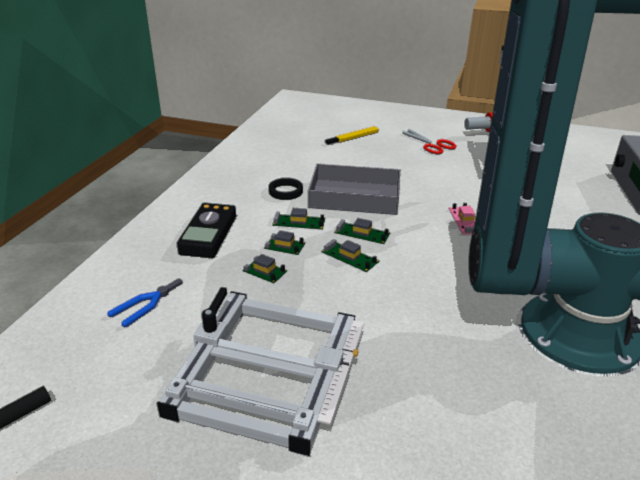

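The boards are three long, at scene (240,273), (281,254) and (273,330), and two short, at (316,305) and (357,285). The pink look-alike at (145,226) stays. Frame is at about (430,195) and the bin at (180,330). Next I take close crops.

```bash
cat > h.py <<'E'
from bench import robot, imaging
import numpy as np, cv2
from scipy.optimize import least_squares
def w(name,u,v,z):
    p=imaging.camera_params(name); K,R,t=p["camera_matrix"],p["R"],p["t"]
    d=R.T@np.linalg.solve(K,[u,v,1.]); c=-R.T@t
    return c+d*(z-c[2])/d[2]
def pr(name,X):
    p=imaging.camera_params(name); X=np.atleast_2d(X)
    q=(p["R"]@X.T).T+p["t"]; q=q@p["camera_matrix"].T; return q[:,:2]/q[:,2:]
def crop(im,x0,y0,x1,y1,s):
    return cv2.resize(im[y0:y1,x0:x1],None,fx=s,fy=s,interpolation=cv2.INTER_CUBIC)
E
python3 - <<'E'
from h import *
a=cv2.imread("pics/scene0.png")
cv2.imwrite("pics/c1.png",crop(a,340,125,520,265,4.4))
cv2.imwrite("pics/c2.png",crop(a,115,220,385,400,2.9))
E
```

```text
(no output)
```

View pics/c1.png

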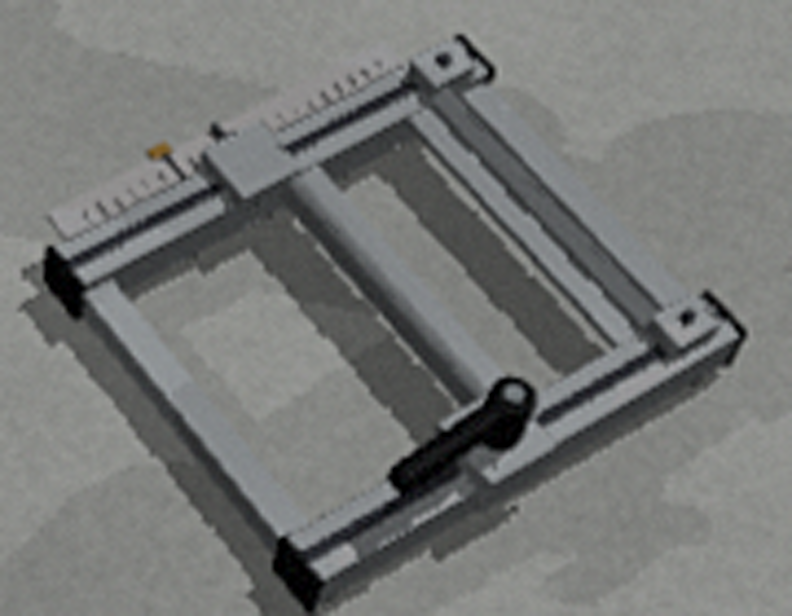

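View pics/c2.png

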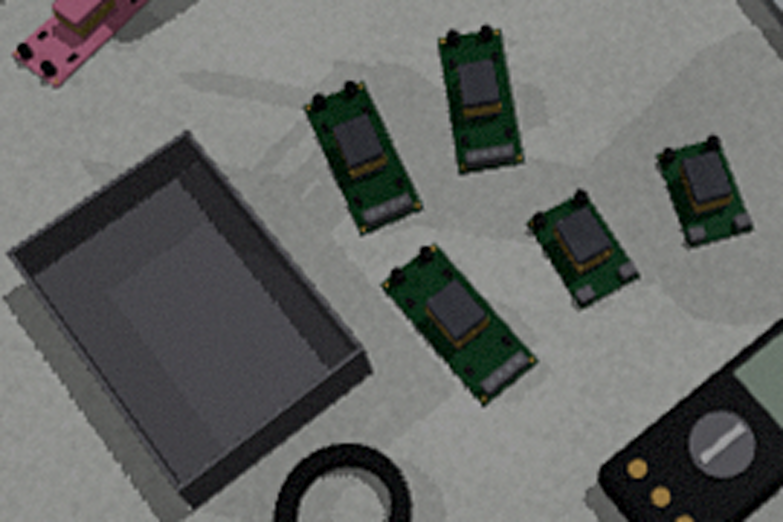

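Lever is locked, with the hub top at crop1 (513,395). The pointer is at (218,130) and the mark line at about (172,162), so the carriage must open a little. Next step is fitting poses.

```bash
cat > fit.py <<'E'
from h import *
f1=lambda u,v:(340+(u-0)/4.4,125+v/4.4)
f2=lambda u,v:(115+u/2.9,220+v/2.9)
hub=w("scene",*f1(513,393),.090); ptr=w("scene",*f1(219,130),.039)
m1=w("scene",*f1(165,155),.038); m2=w("scene",*f1(184,178),.038)
A,B,C,D=[w("scene",*f1(*q),.038) for q in((68,268),(303,560),(476,56),(725,315))]
print("hub",hub,"ptr",ptr,"mark",m1,m2); print(A,B,C,D)
c=(A+B+C+D)/4; v=(C+D-A-B)[:2]; yaw=np.arctan2(-v[0],v[1]); u=(B+D-A-C)[:2]
print("frame c",c,"yaw",np.degrees(yaw),np.degrees(np.arctan2(u[1],u[0])),"len",np.linalg.norm(v)/2,np.linalg.norm(u)/2)
R=np.array([[np.cos(yaw),np.sin(yaw)],[-np.sin(yaw),np.cos(yaw)]])
for n,q in dict(hub=hub,ptr=ptr,m1=m1,m2=m2).items(): print(n,"in frame",R@(q-c)[:2])
def rect(pts,z,L,W,fixc=None):
    P=np.array([w("scene",*f2(*p),z)[:2] for p in pts])
    T=np.array([[-L,W],[-L,-W],[L,-W],[L,W]])/2
    def g(x):
        c,s=np.cos(x[2]),np.sin(x[2]); return ((T@np.array([[c,s],[-s,c]]))+x[:2]-P).ravel()
    best=min((least_squares(g,[*P.mean(0),a]) for a in np.arange(0,6.28,.7)),key=lambda r:r.cost)
    return best.x,np.sqrt(2*best.cost/4)
bl=dict(L1=((358,139),120,[(363,83),(305,108),(363,235),(422,207)]),L2=((479,82),120,[(500,32),(440,40),(460,173),(523,163)]),
 L3=((457,312),120,[(435,248),(384,287),(485,404),(536,360)]),S1=((581,238),80,[(583,195),(530,225),(581,307),(638,275)]),
 S2=((708,177),80,[(716,140),(658,160),(690,245),(750,228)]))
for n,(b,L,c4) in bl.items():
    x,e=rect(c4,.003,L/1000,.05); print(n,"block",w("scene",*f2(*b),.031)[:2].round(4),"pcb",x[:2].round(4),"yaw",np.degrees(x[2]).round(1),"rms",e.round(4))
x,e=rect([(187,133),(10,252),(187,490),(370,352)],.05,.22,.15); print("bin",x[:2],np.degrees(x[2]),e)
E
python3 fit.py
```

```text
hub [0.61144108 0.26784999 0.09      ] ptr [0.37161598 0.2598527  0.039     ] mark [0.37091015 0.22490458 0.038     ] [0.38933254 0.22537814 0.038     ]
[0.4091945  0.13869235 0.038     ] [0.61786932 0.14732331 0.038     ] [0.39838905 0.41646019 0.038     ] [0.60685926 0.42556975 0.038     ]
frame c [0.50807803 0.2820114  0.038     ] yaw 2.2468771845994873 2.4352313805747134 len 0.2782210488969426 0.2087610467718118
hub in frame [ 0.10272837 -0.0182029 ]
ptr in frame [-0.13722587 -0.01679163]
m1 in frame [-0.13930132 -0.0516852 ]
m2 in frame [-0.12087452 -0.05193426]
L1 block [ 0.4646 -0.1912] pcb [ 0.4655 -0.1916] yaw -3.4 rms 0.0016
L2 block [ 0.4662 -0.0907] pcb [ 0.4667 -0.0915] yaw 340.3 rms 0.0016
L3 block [ 0.6216 -0.1896] pcb [ 0.6198 -0.1892] yaw 371.6 rms 0.003
S1 block [ 0.616  -0.0866] pcb [ 0.6144 -0.0843] yaw 361.6 rms 0.0028
S2 block [0.6203 0.0184] pcb [0.6191 0.0171] yaw -12.0 rms 0.0031
bin [ 0.52923107 -0.34901506] 10.919449439833354 0.0027404546145100746
```

```bash
python3 -m pendant '[[2.4,4.1,0,0,0,4.1,1],[2.4,4.1,0,0,0,4.1,1],[2.4,4.1,0,0,0,4.1,1],[2.4,4.1,0,0,0,4.1,1],[2.4,4.1,0,0,0,4.1,1],[2.4,4.1,0,0,0,4.1,1],[2.4,4.1,0,0,0,4.1,1],[2.4,4.1,0,0,0,4.1,1]]'; python3 -m pendant '[[2.4,4.1,0,0,0,4.1,1],[2.4,4.1,0,0,0,4.1,1],[2.4,4.1,0,0,0,4.1,1],[2.4,4.1,0,0,0,4.1,1],[2.4,4.1,0,0,0,4.1,1],[2.4,4.1,0,0,0,4.1,0.6],[2.4,3.2,0,0,0,4.1,0.6],[2.4,3.2,0,0,0,4.1,0.6]]'
```

```text
time: 0.9
tool_pos: [0.3725, -0.1898, 0.2162]
ee_rot: [-3.142, -0.0, 0.909]
wrist_force: [0.3, -0.2, -0.2]
width: 0.0936
finger_force: 0.0
time: 1.7
tool_pos: [0.5646, 0.1202, 0.2158]
ee_rot: [-3.141, 0.0, 1.483]
wrist_force: [0.4, -0.7, 0.6]
width: 0.0733
finger_force: 0.0
```

```bash
python3 - <<'E'
from h import *
print(pr("side",[[.6114,.2679,.09],[.6114,.2679,.054],[.3716,.2598,.039],[.3709,.2249,.038],[.6135,.2159,.088]]))
E
```

```text
[[207.55184083 311.64438434]
 [209.55253697 327.79942482]
 [345.49541805 364.41867829]
 [351.73097475 350.5570997 ]
 [220.40390193 293.88888767]]
```

```bash
python3 -m pendant '[[2.4,4.8,0,0,0,3.7,0.5],[2.5,4.8,0,0,0,3.7,0.5],[0,0,-4,0,0,0,0.5],[0,0,-4,0,0,0,0.5],[0,0,0,0,0,0,0.5]]'
python3 - <<'E'
from h import *
im=imaging.snapshot("wrist"); cv2.imwrite("pics/w1.png",im[:,:,::-1])
E
```

```text
time: 2.2
tool_pos: [0.605, 0.2068, 0.1276]
ee_rot: [-3.126, 0.003, 1.609]
wrist_force: [-0.8, -0.7, -0.3]
width: 0.0473
finger_force: 0.0
```

View pics/w1.png

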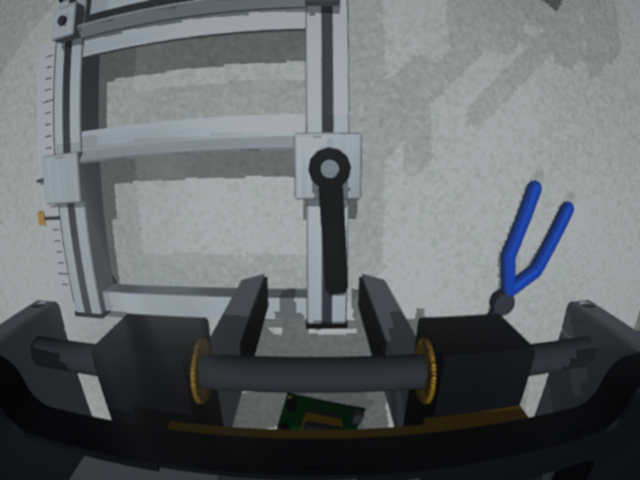

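Wrist view: hub top at (329,168), arm running down to (340,290), with the fingers straddling its line. I use this to refine the hub.

```bash
cat >> h.py <<'E'
def ww(u,v,z,p=None):
    p=p or imaging.camera_params("wrist"); K,R,t=p["camera_matrix"],p["R"],p["t"]
    a=np.array([(u-K[0,2])/K[0,0],(v-K[1,2])/K[1,1]]); r=np.hypot(*a)
    d=R.T@np.array([*(a/r*np.sin(r)),np.cos(r)]); c=-R.T@t
    return c+d*(z-c[2])/d[2]
E
python3 - <<'E'
from h import *
print("hub",ww(329,168,.09),"arm end",ww(339,290,.088),"ptr",ww(39,181,.039),"mark",ww(52,217,.038),"tab",ww(42,218,.038))
print("capA",ww(90,314,.038),"capB",ww(327,325,.038),robot.get_obs()["tool_pos"])
E
```

```text
hub [0.61467862 0.26845851 0.09      ] arm end [0.62435027 0.19549592 0.088     ] ptr [0.36974735 0.25760481 0.039     ] mark [0.38185072 0.22587099 0.038     ] tab [0.36914808 0.22486983 0.038     ]
capA [0.41106216 0.13845906 0.038     ] capB [0.62096189 0.14620049 0.038     ] [0.60698238 0.20696146 0.13185414]
```

```bash
python3 -m pendant '[[1.2,0.9,-2,0,0,4,0.5],[0,0,-2,0,0,0,0.5],[0,0,-2,0,0,0,0.5],[0,0,0,0,0,0,0.5],[0,0,0,0,0,0,0.1],[0,0,0,0,0,0,0.1],[0,0,0,0,0,0,0.1],[0,0,0,0,0,0,0.1]]'
```

```text
time: 3.05
tool_pos: [0.6213, 0.2163, 0.0782]
ee_rot: [-3.141, -0.0, 1.678]
wrist_force: [-2.9, -0.9, 2.5]
width: 0.0183
finger_force: 1.8
```

```bash
python3 -m pendant '[[0,0,-0.5,0,0,0,0.3],[0,0,0,0,0,0,0],[0,0,0,0,0,0,0],[0,0,0,0,0,0,0],[0,0,0,0,0,0,0]]'
```

```text
time: 3.55
tool_pos: [0.6206, 0.2161, 0.0707]
ee_rot: [-3.139, 0.001, 1.678]
wrist_force: [-3.3, -0.4, -0.6]
width: 0.0146
finger_force: 29.9
```

```bash
python3 -m pendant '[[0.74,0.16,0,0,0,8.3,0],[0.72,0.26,0,0,0,8.3,0],[0.67,0.37,0,0,0,8.3,0],[0.61,0.45,0,0,0,8.3,0],[0.54,0.54,0,0,0,8.3,0],[0,0,0,0,0,0,0]]'
```

```text
time: 4.15
tool_pos: [0.6526, 0.2351, 0.0704]
ee_rot: [-3.138, -0.004, 2.405]
wrist_force: [-6.0, 0.6, -1.3]
width: 0.0139
finger_force: 29.6
```

```bash
python3 -m pendant '[[0.45,0.62,0,0,0,8.3,0],[0.36,0.67,0,0,0,8.3,0],[0.26,0.71,0,0,0,8.3,0],[0.16,0.75,0,0,0,8.3,0],[0.04,0.76,0,0,0,8.3,0],[0,0,0,0,0,0,0]]'
```

```text
time: 4.75
tool_pos: [0.6647, 0.27, 0.0704]
ee_rot: [-3.141, -0.006, 3.13]
wrist_force: [-8.2, -1.2, 0.5]
width: 0.0141
finger_force: 30.0
```

```bash
python3 -m pendant '[[0,-0.8,0,0,0,0,0],[0.05,-0.8,0,0,0,0,0],[0,-0.8,0,0,0,0,0],[0.05,-0.8,0,0,0,0,0],[0,0,0,0,0,0,0],[0,0,0,0,0,0,0]]'
python3 - <<'E'
from h import *
a=imaging.snapshot("scene")[:,:,::-1]; b=imaging.snapshot("side")[:,:,::-1]
A=crop(a,345,130,445,205,5.6); B=crop(b,290,310,390,430,4)
cv2.imwrite("pics/p1.png",np.hstack([A[:420],B[:420,:240]]) )
E
```

```text
time: 5.35
tool_pos: [0.6661, 0.2369, 0.0704]
ee_rot: [-3.141, -0.005, 3.126]
wrist_force: [-5.9, -1.2, 0.8]
width: 0.0137
finger_force: 30.0
```

View pics/p1.png

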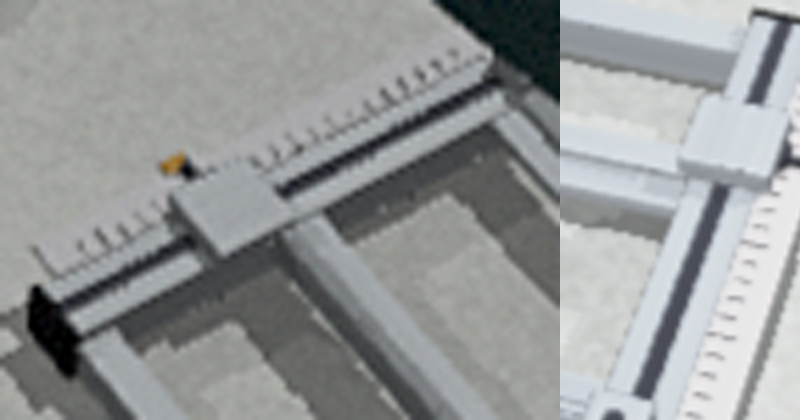

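Pointer is at crop (187,172) and the tab at (174,163), so roughly 2 mm remain.

```bash
python3 -m pendant '[[0,-0.2,0,0,0,0,0],[0,0,0,0,0,0,0]]'
python3 - <<'E'
from h import *
a=imaging.snapshot("scene")[:,:,::-1]; b=imaging.snapshot("side")[:,:,::-1]; 
p=imaging.camera_params("wrist"); 
c=imaging.snapshot("wrist")[:,:,::-1]; cv2.imwrite("pics/w2raw.png",c)
import pickle; pickle.dump(p,open("w2.pkl","wb"))
uv=np.round(pr("side",[[.371,.225,.038]])[0]).astype(int); print(uv)
A=crop(a,360,145,400,185,10); B=crop(b,uv[0]-20,uv[1]-20,uv[0]+20,uv[1]+20,10)
print(p["camera_matrix"], p["t"])
cv2.imwrite("pics/p2.png",np.hstack([A,B]) )
E
```

```text
time: 5.65
tool_pos: [0.6661, 0.2362, 0.0704]
ee_rot: [3.14, -0.005, 3.126]
wrist_force: [-5.3, 0.9, -0.6]
width: 0.0135
finger_force: 30.0
[352 351]
[[371.64829954   0.         312.75351821]
 [  0.         371.64829954 243.5062195 ]
 [  0.           0.           1.        ]] [-0.24566701 -0.63359897  0.08780089]
```

View pics/p2.png

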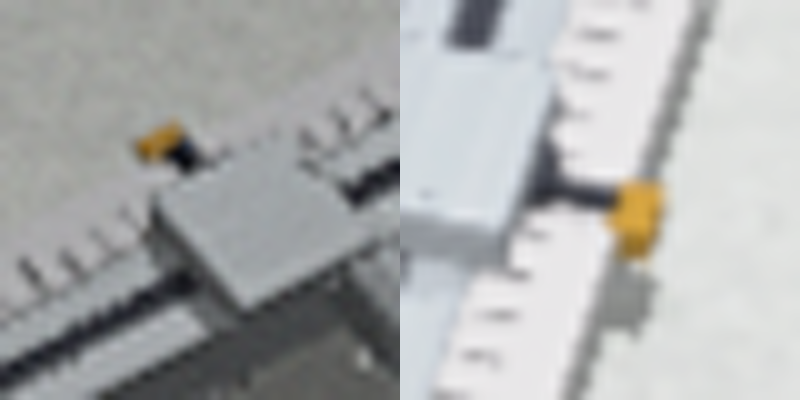

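```bash
python3 - <<'E'
from h import *
y=np.radians(2.35); ex=np.array([np.cos(y),np.sin(y),0]); ey=np.array([-np.sin(y),np.cos(y),0])
o=np.array([.371,.225,.038])
for n,u0 in (("scene",(360,145)),("side",(332,331))):
    q=(pr(n,[o,o+.01*ex,o+.01*ey,o+[0,0,.01]])-u0)*10+(400 if n=="side" else 0); print(n,q[0],"dx10",q[1]-q[0],"dy10",q[2]-q[0],"dz10",q[3]-q[0])
# dark-on-orange blobs: subpixel side
b=imaging.snapshot("side")[:,:,::-1]; 
for Y in range(344,362): print(Y,[int(v) for v in cv2.cvtColor(b,cv2.COLOR_BGR2GRAY)[Y,343:360]])
E
```

```text
scene [175.53306374 152.37537417] dx10 [23.89246196 28.02506198] dy10 [ 33.74466316 -17.31985928] dz10 [  3.96449723 -25.98395116]
side [596.56924143 595.83276277] dx10 [-58.25374596 -12.26463958] dy10 [-14.00680481  41.00172119] dz10 [  2.36666359 -44.02138404]
344 [217, 218, 187, 140, 199, 232, 233, 231, 232, 231, 231, 232, 232, 220, 166, 143, 189]
345 [219, 212, 159, 106, 152, 220, 232, 231, 232, 231, 232, 232, 231, 198, 153, 146, 206]
346 [220, 205, 143, 89, 108, 183, 210, 226, 232, 231, 232, 232, 224, 174, 142, 151, 207]
347 [218, 186, 124, 81, 95, 195, 226, 231, 233, 233, 233, 233, 220, 165, 143, 190, 221]
348 [215, 163, 101, 74, 90, 152, 200, 214, 229, 234, 233, 228, 194, 152, 146, 204, 224]
349 [206, 141, 85, 61, 67, 90, 119, 132, 148, 163, 170, 183, 174, 159, 160, 196, 220]
350 [181, 115, 65, 52, 64, 71, 66, 63, 69, 83, 100, 151, 167, 166, 169, 198, 221]
351 [160, 111, 93, 105, 146, 158, 119, 91, 82, 73, 93, 150, 168, 166, 160, 187, 218]
352 [148, 156, 188, 200, 210, 212, 201, 197, 194, 162, 149, 164, 169, 166, 143, 178, 217]
353 [143, 174, 218, 229, 230, 230, 224, 223, 228, 199, 167, 164, 166, 167, 150, 198, 224]
354 [173, 189, 183, 200, 225, 232, 230, 229, 233, 227, 181, 141, 139, 141, 142, 202, 226]
355 [204, 226, 221, 222, 229, 231, 231, 232, 233, 224, 166, 122, 116, 123, 162, 211, 224]
356 [216, 234, 232, 231, 231, 231, 232, 232, 232, 199, 145, 124, 125, 143, 199, 223, 223]
357 [211, 231, 232, 232, 231, 231, 231, 232, 232, 188, 144, 142, 184, 193, 216, 224, 223]
358 [165, 175, 220, 231, 231, 231, 232, 232, 224, 172, 141, 141, 160, 166, 203, 223, 224]
359 [217, 216, 227, 231, 231, 231, 232, 232, 199, 154, 141, 141, 143, 142, 168, 212, 225]
360 [232, 231, 232, 231, 231, 231, 233, 232, 189, 149, 143, 144, 142, 142, 185, 215, 220]
361 [230, 232, 232, 231, 231, 231, 233, 224, 173, 142, 139, 139, 137, 140, 195, 214, 216]
```

```bash
python3 - <<'E'
from h import *
import pickle
c=cv2.imread("pics/w2raw.png")
a=imaging.snapshot("scene")[:,:,::-1]
a0=cv2.imread("pics/scene0.png")
A=crop(a,366,148,390,172,16);B=crop(a0,366,148,390,172,16)
C=crop(c,0,150,640,450,1)
cv2.imwrite("pics/p3.png",np.vstack([np.hstack([A,B]),cv2.resize(c[240:,:],(768,192*3//2))[:216]]))
cv2.imwrite("pics/w2v.png",c)
E
```

```text
(no output)
```

View pics/p3.png

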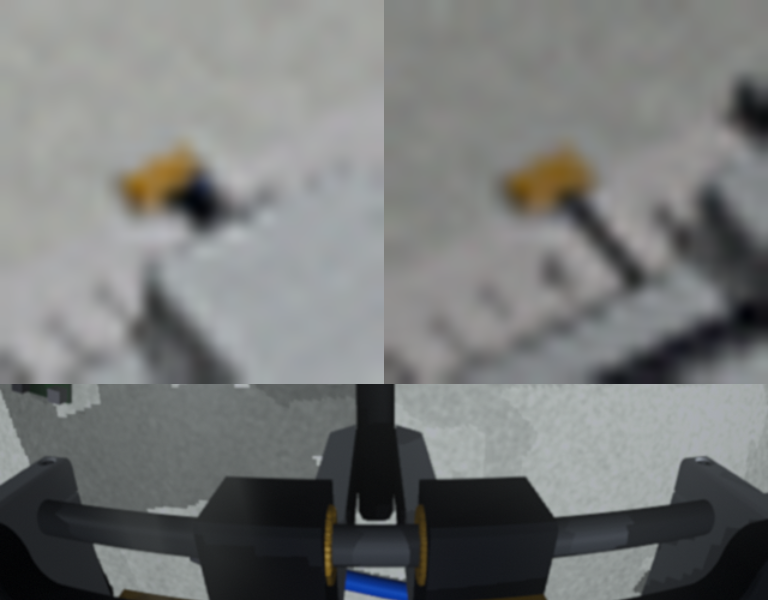

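Pointer overlaps the mark within about 1 mm. Now I swing the lever back.

```bash
python3 -m pendant '[[-0.03,-0.74,0,0,0,-8.2,0],[-0.13,-0.73,0,0,0,-8.2,0],[-0.24,-0.70,0,0,0,-8.2,0],[-0.33,-0.66,0,0,0,-8.2,0],[-0.43,-0.61,0,0,0,-8.2,0],[0,0,0,0,0,0,0]]'
python3 -m pendant '[[-0.51,-0.54,0,0,0,-8.2,0],[-0.58,-0.46,0,0,0,-8.2,0],[-0.64,-0.37,0,0,0,-8.2,0],[-0.68,-0.28,0,0,0,-8.2,0],[-0.72,-0.18,0,0,0,-8.2,0],[-0.74,-0.08,0,0,0,-8.2,0],[0,0,0,0,0,0,0],[0,0,0,0,0,0,0]]'
```

```text
time: 6.5
tool_pos: [0.6529, 0.2012, 0.0703]
ee_rot: [-3.136, -0.006, 2.409]
wrist_force: [-9.6, -0.1, 0.9]
width: 0.0138
finger_force: 30.0
time: 7.3
tool_pos: [0.6147, 0.1829, 0.0707]
ee_rot: [-3.135, -0.001, 1.554]
wrist_force: [-8.3, 0.7, 0.2]
width: 0.0144
finger_force: 30.9
```

```bash
python3 -m pendant '[[0,0,0,0,0,0,0.5],[0,0,0,0,0,0,0.5],[0,0,0,0,0,0,0.5],[0,0,4,0,0,0,0.7],[0,0,5,0,0,0,0.7],[-4,-4,5,0,0,0,0.7],[-4,-4,0,0,0,0,0.7],[0,0,0,0,0,0,0.7]]'
python3 - <<'E'
from h import *
import pickle
p=imaging.camera_params("wrist");c=imaging.snapshot("wrist")[:,:,::-1]; pickle.dump(p,open("w3.pkl","wb"))
a=imaging.snapshot("scene")[:,:,::-1]; cv2.imwrite("pics/s3.png",a)
cv2.imwrite("pics/w3raw.png",c)
A=crop(a,366,148,390,172,10)
C=crop(c,40,0,440,300,2);C[360:,560:]=A
cv2.imwrite("pics/w3.png",C)
E
```

```text
time: 8.1
tool_pos: [0.5532, 0.1169, 0.1957]
ee_rot: [3.141, 0.002, 1.549]
wrist_force: [-0.4, 0.7, -0.8]
width: 0.0655
finger_force: 0.0
```

View pics/w3.png

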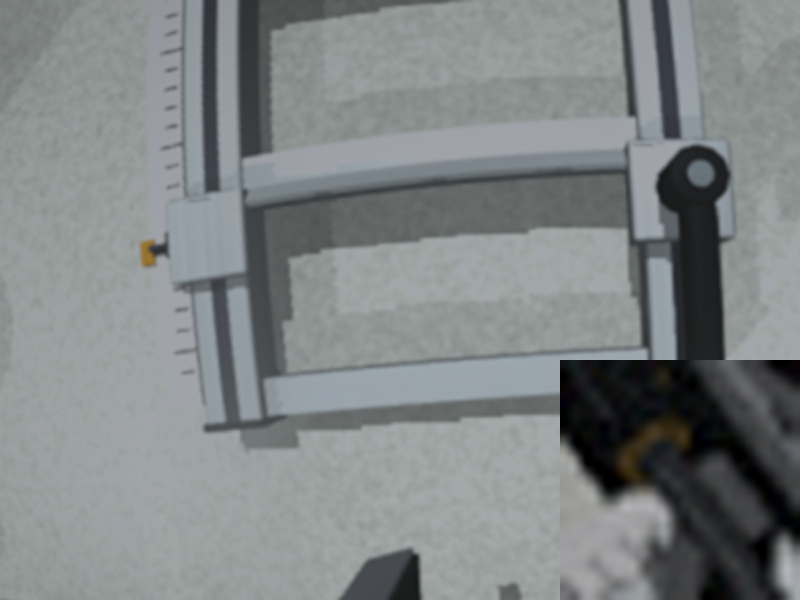

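Locked: the lever lies parallel to the far profile, and the pointer (160,250) is in line with the tab (147,252). Next I look straight down at both rails.

```bash
python3 -m pendant '[[-2.5,4,2,0,0,0,1],[-2.5,4,2,0,0,0,1],[0,0,0,0,0,0,1],[0,0,0,0,0,0,1]]'
python3 - <<'E'
from h import *
import pickle
p=imaging.camera_params("wrist");c=imaging.snapshot("wrist")[:,:,::-1]; pickle.dump(p,open("w4.pkl","wb"))
print(-p["R"].T@p["t"]); print(p["R"])
cv2.imwrite("pics/w4.png",crop(c,100,0,500,300,2))
E
```

```text
time: 8.6
tool_pos: [0.5082, 0.1996, 0.2344]
ee_rot: [3.139, -0.0, 1.555]
wrist_force: [1.1, 0.0, -0.4]
width: 0.0928
finger_force: 0.0
[0.50988127 0.26988122 0.40168986]
[[ 9.99875611e-01 -1.52616221e-02  3.98053332e-03]
 [-1.57715349e-02 -9.69756726e-01  2.43563446e-01]
 [ 1.42975695e-04 -2.43595928e-01 -9.69876798e-01]]
```

View pics/w4.png

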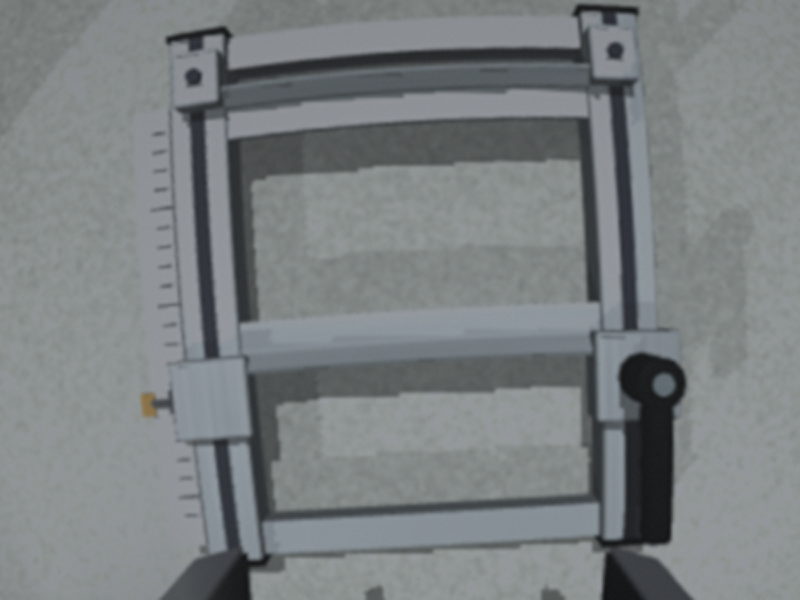

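```bash
python3 - <<'E'
from h import *
import pickle
p=pickle.load(open("w4.pkl","rb")); g=lambda u,v,z:ww(100+u/2,v/2,z,p)
yaw=np.radians(2.35)
R=np.array([[np.cos(yaw),np.sin(yaw)],[-np.sin(yaw),np.cos(yaw)]])
for n,q in dict(fe1=(235,138,.036),fe2=(585,117,.036),ff1=(235,105,.036),ff2=(585,86,.036),me1=(245,322,.036),me2=(597,304,.036),mf1=(245,345,.036),mf2=(597,327,.036),hub=(663,384,.09),tab=(149,404,.038),ptr=(163,403,.039),capA=(198,34,.038),capB=(607,9,.038),far=(602,544,.038),near=(235,560,.038)).items():
    X=g(*q); print(n,X.round(4),"fr",(R@(X[:2]-[.508,.282])).round(4))
E
```

```text
fe1 [0.4181 0.3582 0.036 ] fr [-0.0867  0.0798]
fe2 [0.5918 0.3657 0.036 ] fr [0.0872 0.0802]
ff1 [0.418  0.3759 0.036 ] fr [-0.0861  0.0975]
ff2 [0.5924 0.3824 0.036 ] fr [0.0885 0.0969]
me1 [0.4215 0.2641 0.036 ] fr [-0.0872 -0.0144]
me2 [0.5964 0.2702 0.036 ] fr [ 0.0879 -0.0154]
mf1 [0.421  0.2525 0.036 ] fr [-0.0881 -0.0259]
mf2 [0.5965 0.2587 0.036 ] fr [ 0.0875 -0.0269]
hub [0.6141 0.2362 0.09  ] fr [ 0.1041 -0.0501]
tab [0.3681 0.225  0.038 ] fr [-0.1421 -0.0513]
ptr [0.3764 0.2253 0.039 ] fr [-0.1339 -0.0513]
capA [0.3981 0.4174 0.038 ] fr [-0.1042  0.1398]
capB [0.6055 0.4263 0.038 ] fr [0.1033 0.1401]
far [0.6023 0.1461 0.038 ] fr [ 0.0887 -0.1396]
near [0.4083 0.1403 0.038 ] fr [-0.1054 -0.1375]
```

Rail faces are at frame y ≈ +0.096 and −0.031, so the board centre is at y ≈ 0.0325. Next I write a board detector from the scene camera.

```bash
cat > det.py <<'E'
from h import *
def det():
    a=imaging.snapshot("scene")[:,:,::-1].copy(); hsv=cv2.cvtColor(a,cv2.COLOR_BGR2HSV)
    m=cv2.inRange(hsv,(45,100,20),(85,255,255)); m[:, :60]=0; m[:,480:]=0
    m=cv2.morphologyEx(m,cv2.MORPH_CLOSE,np.ones((5,5),np.uint8))
    for c in cv2.findContours(m,cv2.RETR_EXTERNAL,cv2.CHAIN_APPROX_NONE)[0]:
        if cv2.contourArea(c)<150: continue
        W=np.array([w("scene",*p[0],.0032)[:2] for p in c])
        (x,y),(l,h),an=cv2.minAreaRect((W*1000).astype(np.float32))
        if l<h: l,h,an=h,l,an+90
        print("ctr %.1f %.1f mm  size %.0f x %.0f  yaw %.1f"%(x,y,l,h,(an+90)%180-90), c.mean(0)[0].round())
if __name__=="__main__": det(); print(robot.get_obs()["time"])
E
python3 det.py
```

```text
ctr 617.6 -190.0 mm  size 118 x 49  yaw 11.1 [276. 335.]
ctr 612.9 -84.6 mm  size 77 x 48  yaw 1.5 [316. 307.]
ctr 617.6 17.2 mm  size 78 x 48  yaw -13.2 [355. 286.]
ctr 463.6 -192.3 mm  size 118 x 48  yaw -3.8 [240. 276.]
ctr 464.9 -92.2 mm  size 118 x 48  yaw -19.1 [281. 258.]
ctr -3.2 -14.7 mm  size 102 x 72  yaw 78.1 [221. 109.]
ctr -130.3 86.0 mm  size 248 x 112  yaw -51.2 [239.  65.]
ctr 102.4 603.8 mm  size 258 x 111  yaw -44.3 [439.  56.]
ctr -113.0 571.8 mm  size 149 x 118  yaw -46.4 [390.  11.]
ctr -268.6 289.5 mm  size 109 x 107  yaw -29.0 [278.  12.]
8.7
```

```bash
python3 -m pendant '[[-0.5,-3.3,0,0,0,8,1],[-0.5,-3.3,0,0,0,8,1],[-0.5,-3.3,0,0,0,8,1],[-0.5,-3.3,0,0,0,8,0.7],[-0.5,-3.3,0,0,0,8,0.7],[-0.5,-3.3,0,0,0,8,0.7],[-0.5,-3.3,-2,0,0,8,0.7],[-0.4,-3.3,-2,0,0,8,0.7]]'; python3 -m pendant '[[-0.3,-2.7,-3,0,0,7.5,0.6],[0,0,-4,0,0,0,0.6],[0,0,-2,0,0,0,0.6],[0,0,0,0,0,0,0.6]]'
```

```text
time: 9.5
tool_pos: [0.4683, -0.0686, 0.1929]
ee_rot: [-3.142, 0.001, 2.673]
wrist_force: [-0.2, 1.1, -0.4]
width: 0.0658
finger_force: 0.0
time: 9.9
tool_pos: [0.4621, -0.0935, 0.0987]
ee_rot: [-3.141, -0.01, 2.797]
wrist_force: [-0.2, 0.1, 0.2]
width: 0.0568
finger_force: 0.0
```

```bash
python3 -m pendant '[[0.4,0.2,-3,0,0,0.3,0.6],[0,0,-3,0,0,0,0.6],[0,0,-2,0,0,0,0.6],[0,0,0,0,0,0,0.6],[0,0,0,0,0,0,0],[0,0,0,0,0,0,0],[0,0,0,0,0,0,0],[0,0,0,0,0,0,0]]'
```

```text
time: 10.7
tool_pos: [0.4701, -0.0915, 0.025]
ee_rot: [-3.141, 0.003, 2.805]
wrist_force: [-0.1, -0.0, 2.2]
width: 0.0279
finger_force: 6.7
```

```bash
python3 -m pendant '[[0,0,0,0,0,0,0.45],[-0.35,0,-0.3,0,0,0,0.45],[0,0,-0.4,0,0,0,0.45],[0,0,0,0,0,0,0.45],[0,0,0,0,0,0,0],[0,0,0,0,0,0,0],[0,0,0,0,0,0,0],[0,0,0,0,0,0,0]]'
```

```text
time: 11.5
tool_pos: [0.4658, -0.0909, 0.0166]
ee_rot: [3.141, 0.0, 2.805]
wrist_force: [0.6, 1.1, 0.3]
width: 0.0277
finger_force: 30.0
```

```bash
python3 -m pendant '[[0,0,3,0,0,0,0],[0,0,5,0,0,0,0],[0,0,5,0,0,0,0],[1.1,4.5,0,0,0,-7.6,0],[1.1,4.5,0,0,0,-7.6,0],[1.1,4.5,0,0,0,-7.6,0],[1.1,4.5,0,0,0,-7.6,0],[1.1,4.5,0,0,0,-7.6,0]]'; python3 -m pendant '[[1.1,4.5,0,0,0,-7.6,0],[1.1,4.5,0,0,0,-7.6,0],[1.1,4.5,0,0,0,-7.6,0],[1.1,4.5,0,0,0,-7.6,0],[0,0,0,0,0,0,0],[0,0,0,0,0,0,0]]'
```

```text
time: 12.3
tool_pos: [0.5195, 0.1301, 0.1463]
ee_rot: [-3.141, 0.0, 2.152]
wrist_force: [1.0, 0.3, -1.7]
width: 0.0278
finger_force: 30.0
time: 12.9
tool_pos: [0.563, 0.309, 0.1451]
ee_rot: [-3.139, 0.002, 1.63]
wrist_force: [-0.6, -0.3, -2.1]
width: 0.0276
finger_force: 30.0
```

```bash
python3 -m pendant '[[0.2,0.8,0,0,0,-1,0],[0,0,-3,0,0,0,0],[0,0,-3,0,0,0,0],[0,0,0,0,0,0,0],[0,0,0,0,0,0,0]]'
python3 - <<'E'
from h import *
import pickle
p=imaging.camera_params("wrist");c=imaging.snapshot("wrist")[:,:,::-1]; pickle.dump(p,open("w5.pkl","wb"))
b=imaging.snapshot("side")[:,:,::-1]
cv2.imwrite("pics/w5.png",np.hstack([crop(c,120,50,520,450,1),crop(b,150,270,350,470,2)]))
E
```

```text
time: 13.4
tool_pos: [0.5655, 0.3154, 0.0867]
ee_rot: [-3.141, 0.0, 1.608]
wrist_force: [0.2, -0.2, -0.9]
width: 0.0277
finger_force: 30.0
```

View pics/w5.png

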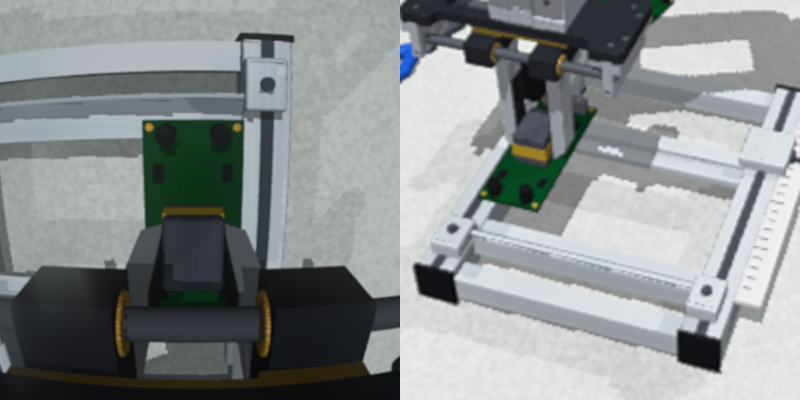

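Board is held level over the far slot, its +y end edge at wrist (313,171) and the right edge at (362,…).

```bash
python3 - <<'E'
from h import *
import pickle
p=pickle.load(open("w5.pkl","rb")); z=.0733
a=ww(120+144,50+122,z,p);b=ww(120+242,50+121,z,p);print(a,b,(a+b)/2,np.linalg.norm(a-b))
yaw=np.radians(2.35);R=np.array([[np.cos(yaw),np.sin(yaw)],[-np.sin(yaw),np.cos(yaw)]])
print("end in frame",R@(((a+b)/2)[:2]-[.508,.282]),"tcp fr",R@(robot.get_obs()["tool_pos"][:2]-[.508,.282]),robot.get_obs()["tool_pos"])
E
```

```text
[0.54069774 0.37521482 0.0733    ] [0.58832375 0.3775405  0.0733    ] [0.56451074 0.37637766 0.0733    ] 0.047682760962043776
end in frame [0.06033305 0.09198113] tcp fr [0.06028484 0.03199048] [0.56692241 0.31643548 0.08919135]
```

```bash
python3 -m pendant '[[-0.2,0,-1.5,0,0,0,0],[0,0,-1.0,0,0,0,0],[0,0,-0.7,0,0,0,0],[0,0,0,0,0,0,0],[0,0,0,0,0,0,0]]'
```

```text
time: 14.0
tool_pos: [0.5635, 0.3164, 0.0543]
ee_rot: [-3.141, 0.0, 1.61]
wrist_force: [0.1, -0.0, -1.1]
width: 0.0278
finger_force: 30.0
```

```bash
python3 -m pendant '[[0,0,-0.2,0,0,0,0],[0,0,0,0,0,0,0]]';python3 -m pendant '[[0,0,0,0,0,0,0.4],[0,0,0,0,0,0,0.4],[0,0,3,0,0,0,0.45],[0,0,5,0,0,0,0.45],[0,0,4,0,0,0,0.5],[0,0,0,0,0,0,0.5]]'; python3 det.py | head -6
```

```text
time: 14.2
tool_pos: [0.5637, 0.3166, 0.0527]
ee_rot: [3.141, -0.0, 1.61]
wrist_force: [-0.6, 0.5, -1.6]
width: 0.0278
finger_force: 30.0
time: 14.8
tool_pos: [0.5672, 0.3182, 0.1823]
ee_rot: [3.126, -0.006, 1.61]
wrist_force: [1.2, 0.2, 0.7]
width: 0.0474
finger_force: 0.0
ctr 617.6 -190.0 mm  size 118 x 49  yaw 11.1 [272. 331.]
ctr 612.6 -84.5 mm  size 78 x 49  yaw 1.0 [316. 307.]
ctr 617.3 17.4 mm  size 79 x 48  yaw -12.7 [357. 286.]
ctr 463.6 -192.4 mm  size 118 x 48  yaw -3.7 [240. 276.]
ctr 549.0 338.1 mm  size 123 x 50  yaw -87.7 [456. 203.]
ctr -116.3 69.6 mm  size 201 x 89  yaw -16.7 [234.  72.]
```

```bash
python3 -m pendant '[[-0.9,-4.6,0,0,0,7.6,0.5],[-0.9,-4.6,0,0,0,7.6,0.5],[-0.9,-4.6,0,0,0,7.6,0.5],[-0.9,-4.6,0,0,0,7.6,0.5],[-0.9,-4.6,0,0,0,7.6,0.5],[-0.9,-4.6,0,0,0,7.6,0.5],[-0.9,-4.6,0,0,0,7.6,0.5],[-0.9,-4.6,0,0,0,7.6,0.5]]'; python3 -m pendant '[[-0.9,-4.6,0,0,0,7.6,0.5],[-0.9,-4.6,-1,0,0,7.6,0.5],[-0.9,-4.6,-4,0,0,7.6,0.5],[0,0,-4,0,0,0,0.5],[0,0,0,0,0,0,0.5],[0,0,0,0,0,0,0.5]]'
```

```text
time: 15.65
tool_pos: [0.4907, -0.0501, 0.1708]
ee_rot: [-3.141, -0.003, 2.668]
wrist_force: [0.2, -0.4, -0.7]
width: 0.0473
finger_force: 0.0
time: 16.25
tool_pos: [0.4667, -0.1741, 0.0892]
ee_rot: [3.14, -0.004, 3.051]
wrist_force: [-0.4, -0.3, 1.0]
width: 0.0471
finger_force: 0.0
```

```bash
python3 -m pendant '[[-0.2,-1.8,0,0,0,1.6,0.5],[0,0,-3,0,0,0,0.5],[0,0,-3,0,0,0,0.5],[0,0,0,0,0,0,0.5],[0,0,0,0,0,0,0.5]]'
```

```text
time: 16.75
tool_pos: [0.467, -0.1926, 0.0323]
ee_rot: [-3.141, 0.002, 3.081]
wrist_force: [0.4, 0.7, 0.3]
width: 0.0473
finger_force: 0.0
```

```bash
python3 -m pendant '[[-0.2,0.1,-0.8,0,0,0,0.5],[0,0,-0.7,0,0,0,0.5],[0,0,0,0,0,0,0.4],[0,0,0,0,0,0,0],[0,0,0,0,0,0,0],[0,0,0,0,0,0,0],[0,0,0,0,0,0,0]]'
```

```text
time: 17.45
tool_pos: [0.464, -0.1919, 0.0159]
ee_rot: [3.141, 0.0, 3.079]
wrist_force: [0.9, 0.4, 0.7]
width: 0.0278
finger_force: 30.0
```

```bash
python3 -m pendant '[[0,0,3,0,0,0,0],[0,0,5,0,0,0,0],[0,0,5,0,0,0,0],[0.4,4.6,0,0,0,-7.6,0],[0.4,4.6,0,0,0,-7.6,0],[0.4,4.6,0,0,0,-7.6,0],[0.4,4.6,0,0,0,-7.6,0],[0.4,4.6,0,0,0,-7.6,0]]'; python3 -m pendant '[[0.4,4.6,0,0,0,-7.6,0],[0.4,4.6,0,0,0,-7.6,0],[0.4,4.6,0,0,0,-7.6,0],[0.4,4.6,0,0,0,-7.6,0],[0.4,4.6,0,0,0,-7.6,0],[0.4,4.6,0,0,0,-7.6,0],[0,0,0,0,0,0,0],[0,0,0,0,0,0,0]]'
```

```text
time: 18.25
tool_pos: [0.4831, 0.0335, 0.1451]
ee_rot: [-3.141, -0.0, 2.428]
wrist_force: [0.6, 0.1, -2.1]
width: 0.0275
finger_force: 30.0
time: 19.05
tool_pos: [0.5068, 0.3059, 0.1443]
ee_rot: [-3.14, 0.002, 1.648]
wrist_force: [-0.2, 0.3, -1.6]
width: 0.0279
finger_force: 30.0
```

```bash
python3 -m pendant '[[0,0.8,0,0,0,-2.1,0],[0,0,-3,0,0,0,0],[0,0,-3,0,0,0,0],[0,0,0,0,0,0,0],[0,0,0,0,0,0,0]]'
python3 - <<'E'
from h import *
p=imaging.camera_params("wrist");t=robot.get_obs()["tool_pos"];c=imaging.snapshot("wrist")[:,:,::-1]
hsv=cv2.cvtColor(c.copy(),cv2.COLOR_BGR2HSV); m=cv2.inRange(hsv,(45,100,20),(85,255,255))
cv2.imwrite("pics/w6raw.png",c)
z=t[2]-.0159+.0032
n,l,st,ce=cv2.connectedComponentsWithStats(m)
yaw=np.radians(2.35);R=np.array([[np.cos(yaw),np.sin(yaw)],[-np.sin(yaw),np.cos(yaw)]])
for i in range(1,n):
    if st[i,4]>300: print(st[i]); x,y,ww_,hh=st[i,:4]; 
    if st[i,4]>300 and y<260:
        for zz in (z,.039):
            a=ww(x,y,zz,p);b=ww(x+ww_,y,zz,p); print(zz,R@(a[:2]-[.508,.282]),R@(b[:2]-[.508,.282]))
print("tcp fr",R@(t[:2]-[.508,.282]),t)
E
```

```text
time: 19.55
tool_pos: [0.5073, 0.3119, 0.0853]
ee_rot: [-3.14, 0.001, 1.607]
wrist_force: [-0.1, 0.1, -0.8]
width: 0.0278
finger_force: 30.0
[ 365  164   83  156 6694]
0.0725705184881852 [0.0272611  0.09452967] [0.06993355 0.09589191]
0.039 [0.03196979 0.09342883] [0.08260409 0.09504524]
[ 263  173  100  105 7676]
0.0725705184881852 [-0.02215532  0.09030133] [0.02633199 0.09012189]
0.039 [-0.02666678  0.08841156] [0.03086733 0.08819865]
[278 344  70  13 749]
tcp fr [0.00048515 0.02994811] [0.50725676 0.31194281 0.08527052]
```

```bash
python3 -m pendant '[[-0.1,0.25,-1.5,0,0,0,0],[0,0,-1.0,0,0,0,0],[0,0,-0.5,0,0,0,0],[0,0,0,0,0,0,0],[0,0,0,0,0,0,0]]'
```

```text
time: 20.1
tool_pos: [0.5064, 0.3161, 0.0554]
ee_rot: [-3.142, 0.0, 1.609]
wrist_force: [-0.2, 0.1, -2.3]
width: 0.0274
finger_force: 30.0
```

```bash
python3 -m pendant '[[0,0,-0.4,0,0,0,0],[0,0,0,0,0,0,0]]';python3 -m pendant '[[0,0,0,0,0,0,0.4],[0,0,0,0,0,0,0.4],[0,0,3,0,0,0,0.45],[0,0,5,0,0,0,0.45],[0,0,4,0,0,0,0.5],[0,0,0,0,0,0,0.5]]'; python3 det.py | head -6
```

```text
time: 20.3
tool_pos: [0.5069, 0.3162, 0.052]
ee_rot: [3.14, -0.001, 1.609]
wrist_force: [0.3, -0.3, -1.0]
width: 0.028
finger_force: 30.0
time: 20.9
tool_pos: [0.51, 0.3178, 0.1805]
ee_rot: [3.127, -0.006, 1.609]
wrist_force: [0.7, -0.3, 1.0]
width: 0.0472
finger_force: 0.0
ctr 617.6 -190.0 mm  size 118 x 49  yaw 11.1 [272. 331.]
ctr 612.6 -84.6 mm  size 78 x 48  yaw 1.5 [316. 307.]
ctr 617.4 17.3 mm  size 78 x 48  yaw -12.8 [357. 287.]
ctr 519.1 337.5 mm  size 125 x 110  yaw -87.8 [447. 195.]
ctr 177.2 671.9 mm  size 140 x 38  yaw -39.8 [473.  61.]
ctr -107.4 85.9 mm  size 183 x 149  yaw -11.8 [234.  69.]
```

```bash
python3 -m pendant '[[1,-4.6,0,0,0,-7.4,0.5],[1,-4.6,0,0,0,-7.4,0.5],[1,-4.6,0,0,0,-7.4,0.5],[1,-4.6,0,0,0,-7.4,0.5],[1,-4.6,0,0,0,-7.4,0.5],[1,-4.6,0,0,0,-7.4,0.5],[1,-4.6,0,0,0,-7.4,0.5],[1,-4.6,0,0,0,-7.4,0.5]]'; python3 -m pendant '[[1,-4.6,0,0,0,-7.4,0.5],[1,-4.6,-1,0,0,-7.4,0.5],[1,-4.6,-4,0,0,-7.4,0.5],[0,0,-4,0,0,0,0.5],[0,0,0,0,0,0,0.5],[0,0,0,0,0,0,0.5]]'
```

```text
time: 21.75
tool_pos: [0.5856, -0.0537, 0.1695]
ee_rot: [-3.139, 0.002, 0.57]
wrist_force: [0.2, -0.3, 0.2]
width: 0.0466
finger_force: 0.0
time: 22.35
tool_pos: [0.6132, -0.1804, 0.0871]
ee_rot: [-3.139, 0.004, 0.188]
wrist_force: [-0.1, -1.0, -0.1]
width: 0.0467
finger_force: 0.0
```

```bash
python3 -m pendant '[[0.6,-1,0,0,0,0.4,0.5],[0,0,-3,0,0,0,0.5],[0,0,-2.7,0,0,0,0.5],[0,0,0,0,0,0,0.5],[0,0,0,0,0,0,0.5]]'; python3 det.py | head -3
```

```text
time: 22.85
tool_pos: [0.6218, -0.1913, 0.0342]
ee_rot: [3.14, -0.002, 0.196]
wrist_force: [0.1, -0.4, -0.2]
width: 0.0469
finger_force: 0.0
ctr 639.6 -185.5 mm  size 73 x 49  yaw 10.8 [281. 339.]
ctr 617.0 -84.5 mm  size 69 x 49  yaw 1.0 [317. 308.]
ctr 617.6 17.3 mm  size 78 x 48  yaw -13.0 [358. 287.]
```

```bash
python3 -m pendant '[[-0.2,0.1,-1,0,0,0,0.5],[0,0,-0.7,0,0,0,0.5],[0,0,0,0,0,0,0.4],[0,0,0,0,0,0,0],[0,0,0,0,0,0,0],[0,0,0,0,0,0,0],[0,0,0,0,0,0,0]]'
```

```text
time: 23.6
tool_pos: [0.6184, -0.1901, 0.0152]
ee_rot: [-3.141, 0.0, 0.195]
wrist_force: [-0.7, 0.5, 0.7]
width: 0.0276
finger_force: 30.0
```

```bash
python3 -m pendant '[[0,0,3,0,0,0,0],[0,0,5,0,0,0,0],[0,0,5,0,0,0,0],[-1.5,4.5,0,0,0,7.4,0],[-1.5,4.5,0,0,0,7.4,0],[-1.5,4.5,0,0,0,7.4,0],[-1.5,4.5,0,0,0,7.4,0],[-1.5,4.5,0,0,0,7.4,0]]'; python3 -m pendant '[[-1.5,4.5,0,0,0,7.4,0],[-1.5,4.5,0,0,0,7.4,0],[-1.5,4.5,0,0,0,7.4,0],[-1.5,4.5,0,0,0,7.4,0],[-1.5,4.5,0,0,0,7.4,0],[-1.5,4.5,0,0,0,7.4,0],[0,0,0,0,0,0,0],[0,0,0,0,0,0,0]]'
```

```text
time: 24.4
tool_pos: [0.5425, 0.0362, 0.1447]
ee_rot: [-3.142, 0.0, 0.845]
wrist_force: [0.6, 0.8, -2.1]
width: 0.0279
finger_force: 30.0
time: 25.2
tool_pos: [0.4529, 0.3053, 0.1446]
ee_rot: [-3.141, 0.001, 1.617]
wrist_force: [0.5, -0.2, -1.1]
width: 0.0277
finger_force: 30.0
```

```bash
python3 -m pendant '[[-0.4,0.7,0,0,0,-0.3,0],[0,0,-3,0,0,0,0],[0,0,-3,0,0,0,0],[0,0,0,0,0,0,0],[0,0,0,0,0,0,0]]'
python3 - <<'E'
from h import *
p=imaging.camera_params("wrist");t=robot.get_obs()["tool_pos"];c=imaging.snapshot("wrist")[:,:,::-1]
hsv=cv2.cvtColor(c.copy(),cv2.COLOR_BGR2HSV); m=cv2.inRange(hsv,(45,100,20),(85,255,255))
z=t[2]-.0152+.0032
n,l,st,ce=cv2.connectedComponentsWithStats(m)
yaw=np.radians(2.35);R=np.array([[np.cos(yaw),np.sin(yaw)],[-np.sin(yaw),np.cos(yaw)]])
for i in range(1,n):
    if st[i,4]>300: print(st[i]); x,y,ww_,hh=st[i,:4]; 
    if st[i,4]>300 and y<260:
        for zz in (z,.039):
            a=ww(x,y,zz,p);b=ww(x+ww_,y,zz,p); print(zz,R@(a[:2]-[.508,.282]),R@(b[:2]-[.508,.282]))
print("tcp fr",R@(t[:2]-[.508,.282]),t)
E
```

```text
time: 25.7
tool_pos: [0.4497, 0.3107, 0.085]
ee_rot: [-3.14, 0.001, 1.608]
wrist_force: [-0.0, 0.3, -1.5]
width: 0.0277
finger_force: 30.0
[ 366  165   83  155 6611]
0.07300634430030553 [-0.02991434  0.09521001] [0.01268608 0.09659644]
0.039 [-0.02503707  0.09402257] [0.02564329 0.09567196]
[ 447  170   81  165 6110]
0.07300634430030553 [0.01168792 0.09402207] [0.06060487 0.09679397]
0.039 [0.02445581 0.09260932] [0.08265075 0.09590696]
[ 263  177  101  101 6618]
0.07300634430030553 [-0.07968627  0.0894919 ] [-0.03081527  0.08935244]
0.039 [-0.08424916  0.08721992] [-0.02610888  0.08705401]
[287 348  53   9 474]
tcp fr [-0.05708612  0.0310489 ] [0.44968877 0.31068204 0.08500634]
```

```bash
python3 -m pendant '[[-0.15,0.3,-1.5,0,0,0,0],[0,0,-1.0,0,0,0,0],[0,0,-0.6,0,0,0,0],[0,0,-0.3,0,0,0,0],[0,0,0,0,0,0,0],[0,0,0,0,0,0,0]]'
```

```text
time: 26.35
tool_pos: [0.4482, 0.3149, 0.0512]
ee_rot: [3.141, -0.0, 1.61]
wrist_force: [0.7, 0.0, -1.2]
width: 0.028
finger_force: 30.0
```

```bash
python3 -m pendant '[[0,0,0,0,0,0,0.4],[0,0,0,0,0,0,0.4],[0,0,3,0,0,0,0.45],[0,0,5,0,0,0,0.45],[0,0,4,0,0,0,0.5],[3,-4.5,0,0,0,-8,0.5],[3,-4.5,0,0,0,-8,0.5],[0,0,0,0,0,0,0.5]]'; python3 det.py | head -4
python3 - <<'E'
from h import *
a=imaging.snapshot("scene")[:,:,::-1];b=imaging.snapshot("side")[:,:,::-1]
cv2.imwrite("pics/q1.png",np.hstack([crop(a,340,125,520,265,2.2),crop(b,150,280,370,451,1.8)]))
E
```

```text
time: 27.15
tool_pos: [0.5066, 0.2272, 0.172]
ee_rot: [3.138, 0.001, 1.323]
wrist_force: [-0.5, 0.4, 0.1]
width: 0.0469
finger_force: 0.0
ctr 612.0 -84.6 mm  size 79 x 48  yaw 1.5 [316. 306.]
ctr 617.5 17.3 mm  size 78 x 48  yaw -12.8 [358. 286.]
ctr 488.6 335.9 mm  size 172 x 123  yaw 3.1 [438. 186.]
ctr 194.7 550.7 mm  size 192 x 95  yaw -48.3 [441.  82.]
```

```bash
python3 -m pendant '[[1,-1.9,0,0,0,8.3,0.5],[1,-1.9,0,0,0,8.3,0.5],[1,-1.9,0,0,0,8.3,0.5],[1,-1.9,0,0,0,8.3,0.5],[1,-1.9,0,0,0,8.3,0.5],[1,-1.9,0,0,0,8.3,0.5],[1,-1.9,0,0,0,8.3,0.5],[1,-1.9,0,0,0,8.3,0.5]]'; python3 -m pendant '[[1,-1.9,0,0,0,8.3,0.5],[1,-1.9,0,0,0,8.3,0.5],[1,-1.9,-4,0,0,8.3,0.5],[0,0,-4,0,0,0,0.5],[0,0,0,0,0,0,0.5],[0,0,0,0,0,0,0.5]]'
```

```text
time: 28.1
tool_pos: [0.5833, 0.0808, 0.1711]
ee_rot: [3.141, -0.001, 2.499]
wrist_force: [-0.1, 0.4, 0.2]
width: 0.0474
finger_force: 0.0
time: 28.7
tool_pos: [0.6128, 0.0241, 0.0907]
ee_rot: [3.141, -0.002, 2.926]
wrist_force: [0.8, -0.6, 0.4]
width: 0.047
finger_force: 0.0
```

```bash
python3 -m pendant '[[0.5,-0.65,0,0,0,-0.3,0.5],[0,0,-3,0,0,0,0.5],[0,0,-2.7,0,0,0,0.5],[0,0,0,0,0,0,0.5],[0,0,0,0,0,0,0.5]]'; python3 det.py | head -3
```

```text
time: 29.2
tool_pos: [0.6198, 0.0162, 0.0363]
ee_rot: [3.141, 0.003, 2.92]
wrist_force: [0.7, -0.4, 0.9]
width: 0.0466
finger_force: 0.0
ctr 612.6 -84.7 mm  size 78 x 49  yaw 1.4 [315. 305.]
ctr 624.0 15.9 mm  size 64 x 48  yaw -12.8 [361. 291.]
ctr 488.6 336.7 mm  size 171 x 124  yaw 1.6 [442. 186.]
```

```bash
python3 -m pendant '[[-0.1,0.1,-1,0,0,0,0.5],[0,0,-0.9,0,0,0,0.5],[0,0,0,0,0,0,0.4],[0,0,0,0,0,0,0],[0,0,0,0,0,0,0],[0,0,0,0,0,0,0],[0,0,0,0,0,0,0]]'
```

```text
time: 29.95
tool_pos: [0.6174, 0.0171, 0.0151]
ee_rot: [3.141, -0.0, 2.919]
wrist_force: [-0.1, 1.6, -1.1]
width: 0.0278
finger_force: 30.0
```

```bash
python3 -m pendant '[[0,0,3,0,0,0,0],[0,0,5,0,0,0,0],[0,0,5,0,0,0,0],[-0.5,-4.5,0,0,0,-8.3,0],[-0.5,-4.5,0,0,0,-8.3,0],[-0.5,-4.5,0,0,0,-8.3,0],[-0.5,-4.5,0,0,0,-8.3,0],[-0.5,-4.5,0,0,0,-8.3,0]]'; python3 -m pendant '[[-0.6,-4.5,0,0,0,-8.3,0],[-0.6,-4.5,0,0,0,-8.3,0],[-0.6,-4.5,0,0,0,-8.3,0],[0,0,0,0,0,0,0],[0,0,0,0,0,0,0]]'
```

```text
time: 30.75
tool_pos: [0.5918, -0.2096, 0.1448]
ee_rot: [-3.141, -0.001, 2.189]
wrist_force: [0.7, -0.3, -1.7]
width: 0.0278
finger_force: 30.0
time: 31.25
tool_pos: [0.5737, -0.3438, 0.1442]
ee_rot: [-3.141, -0.002, 1.759]
wrist_force: [0.5, 0.6, -1.2]
width: 0.0275
finger_force: 30.0
```

```bash
python3 -m pendant '[[0,0.2,-4,0,0,0,0],[0,0,-4,0,0,0,0],[0,0,-2,0,0,0,0],[0,0,-1.5,0,0,0,0],[0,0,0,0,0,0,0],[0,0,0,0,0,0,0]]'
```

```text
time: 31.85
tool_pos: [0.5754, -0.3405, 0.0312]
ee_rot: [3.14, 0.001, 1.762]
wrist_force: [-0.1, 0.3, -0.5]
width: 0.0277
finger_force: 30.0
```

```bash
python3 -m pendant '[[0,0,-0.8,0,0,0,0],[0,0,-0.4,0,0,0,0],[0,0,0,0,0,0,0]]'; python3 -m pendant '[[0,0,0,0,0,0,0.4],[0,0,0,0,0,0,0.4],[0,0,3,0,0,0,0.45],[0,0,5,0,0,0,0.45],[0,0,4,0,0,0,0.5],[0,4.5,0,0,0,8,0.5],[0,4.5,0,0,0,8,0.5],[0,4.5,0,0,0,8,0.5]]'; python3 det.py | head -3
```

```text
time: 32.15
tool_pos: [0.575, -0.3413, 0.0189]
ee_rot: [3.14, 0.001, 1.76]
wrist_force: [0.2, -0.2, -0.6]
width: 0.0278
finger_force: 30.0
time: 32.95
tool_pos: [0.5745, -0.2051, 0.1391]
ee_rot: [3.14, 0.001, 2.184]
wrist_force: [0.6, 0.2, -0.4]
width: 0.0471
finger_force: 0.0
ctr 573.8 -341.7 mm  size 79 x 51  yaw -79.5 [197. 351.]
ctr 612.6 -84.6 mm  size 78 x 48  yaw 1.5 [316. 307.]
ctr 488.4 336.7 mm  size 171 x 125  yaw 2.9 [438. 184.]
```

```bash
python3 -m pendant '[[0.6,1.7,0,0,0,8,0.5],[0.6,1.7,0,0,0,8,0.5],[0.6,1.7,0,0,0,8,0.5],[0.6,1.7,0,0,0,8,0.5],[0.6,1.7,0,0,0,8,0.5],[0.6,1.7,0,0,0,8,0.5],[0.4,1.8,0,0,0,8,0.5],[0,0,-3,0,0,0,0.5]]'; python3 -m pendant '[[0,0,-3,0,0,0,0.5],[0,0,0,0,0,0,0.5],[0,0,0,0,0,0,0.5]]'
```

```text
time: 33.8
tool_pos: [0.6184, -0.0847, 0.1135]
ee_rot: [-3.14, 0.011, -3.122]
wrist_force: [-0.3, -0.4, 0.3]
width: 0.047
finger_force: 0.0
time: 34.1
tool_pos: [0.6142, -0.0861, 0.0781]
ee_rot: [3.141, -0.001, -3.127]
wrist_force: [-0.6, 0.7, 1.1]
width: 0.0476
finger_force: 0.0
```

Yaw is 180.8° and position is on target, so I descend.

```bash
python3 -m pendant '[[0,0.1,-3,0,0,0.6,0.5],[0,0,-1.5,0,0,0,0.5],[0,0,0,0,0,0,0.5],[0,0,0,0,0,0,0.5]]'; python3 det.py | head -2; python3 -m pendant '[[0,0,-1,0,0,0,0.5],[0,0,-0.7,0,0,0,0.5],[0,0,0,0,0,0,0.4],[0,0,0,0,0,0,0],[0,0,0,0,0,0,0],[0,0,0,0,0,0,0],[0,0,0,0,0,0,0]]'
```

```text
time: 34.5
tool_pos: [0.615, -0.0852, 0.0341]
ee_rot: [-3.141, 0.001, -3.116]
wrist_force: [-0.1, 0.3, -0.1]
width: 0.0469
finger_force: 0.0
ctr 573.5 -342.4 mm  size 80 x 50  yaw -79.1 [198. 350.]
ctr 633.3 -86.0 mm  size 49 x 45  yaw 72.8 [320. 314.]
time: 35.25
tool_pos: [0.6145, -0.0849, 0.0162]
ee_rot: [3.141, 0.0, -3.116]
wrist_force: [-0.3, 0.5, -0.8]
width: 0.0278
finger_force: 30.0
```

```bash
python3 -m pendant '[[0,0,3,0,0,0,0],[0,0,5,0,0,0,0],[0,0,5,0,0,0,0],[-1.3,-2.7,0,0,0,-8.1,0],[-1.3,-2.7,0,0,0,-8.1,0],[-1.3,-2.7,0,0,0,-8.1,0],[-1.3,-2.7,0,0,0,-8.1,0],[-1.3,-2.7,0,0,0,-8.1,0]]'; python3 -m pendant '[[-1.3,-2.7,0,0,0,-8.1,0],[-1.3,-2.7,0,0,0,-8.1,0],[-1.3,-2.7,0,0,0,-8.1,0],[-1.3,-2.7,0,0,0,-8.1,0],[-1.3,-2.7,0,0,0,-8.1,0],[0,0,0,0,0,0,0],[0,0,0,0,0,0,0]]'
```

```text
time: 36.05
tool_pos: [0.5487, -0.2209, 0.146]
ee_rot: [-3.141, -0.0, 2.455]
wrist_force: [-0.2, -0.2, -1.0]
width: 0.0279
finger_force: 30.0
time: 36.75
tool_pos: [0.4841, -0.3551, 0.1458]
ee_rot: [3.142, -0.001, 1.753]
wrist_force: [0.5, -0.3, -2.2]
width: 0.0276
finger_force: 30.0
```

```bash
python3 -m pendant '[[0,-0.2,-4,0,0,0.5,0],[0,0,-4,0,0,0,0],[0,0,-2,0,0,0,0],[0,0,-1.3,0,0,0,0],[0,0,-0.6,0,0,0,0],[0,0,0,0,0,0,0],[0,0,0,0,0,0,0]]'
```

```text
time: 37.45
tool_pos: [0.4856, -0.3575, 0.0288]
ee_rot: [3.14, 0.002, 1.763]
wrist_force: [-0.4, 0.8, -1.1]
width: 0.0273
finger_force: 30.0
```

```bash
python3 -m pendant '[[0,0,-0.6,0,0,0,0],[0,0,-0.3,0,0,0,0],[0,0,0,0,0,0,0]]'; python3 -m pendant '[[0,0,0,0,0,0,0.4],[0,0,0,0,0,0,0.4],[0,0,3,0,0,0,0.45],[0,0,5,0,0,0,0.45],[0,0,5,0,0,0,0.5],[-4,4,2,0,0,0,0.5],[-4,4,0,0,0,0,0.5],[0,0,0,0,0,0,0.5]]'
python3 - <<'E'
from h import *
from det import det
det()
a=imaging.snapshot("scene")[:,:,::-1];b=imaging.snapshot("side")[:,:,::-1]
cv2.imwrite("pics/q2.png",np.hstack([crop(a,340,125,520,265,2.2),crop(b,150,280,370,451,1.8)]))
cv2.imwrite("pics/q3.png",np.hstack([crop(a,100,250,260,410,2.4),crop(b,290,150,410,230,3.2)[:384] if 0 else cv2.resize(b[150:230,290:410],(400,384))]))
E
```

```text
time: 37.75
tool_pos: [0.4853, -0.3576, 0.02]
ee_rot: [3.14, 0.002, 1.762]
wrist_force: [-0.2, 0.7, 5.1]
width: 0.0274
finger_force: 30.0
time: 38.55
tool_pos: [0.4114, -0.2837, 0.1633]
ee_rot: [-3.138, -0.005, 1.763]
wrist_force: [0.4, -0.2, -0.2]
width: 0.0469
finger_force: 0.0
ctr 573.8 -342.6 mm  size 79 x 50  yaw -79.5 [196. 351.]
ctr 483.3 -356.8 mm  size 79 x 51  yaw -79.2 [173. 317.]
ctr 488.6 336.0 mm  size 171 x 125  yaw 1.9 [438. 186.]
ctr 16.5 -256.8 mm  size 94 x 55  yaw 17.1 [139. 148.]
ctr -25.0 180.6 mm  size 168 x 111  yaw -16.1 [285.  72.]
ctr -194.4 -31.7 mm  size 277 x 113  yaw -39.0 [183.  66.]
ctr -318.1 -154.6 mm  size 230 x 160  yaw -42.7 [127.  52.]
ctr -206.8 243.0 mm  size 267 x 97  yaw -25.6 [276.  28.]
```

View pics/q2.png

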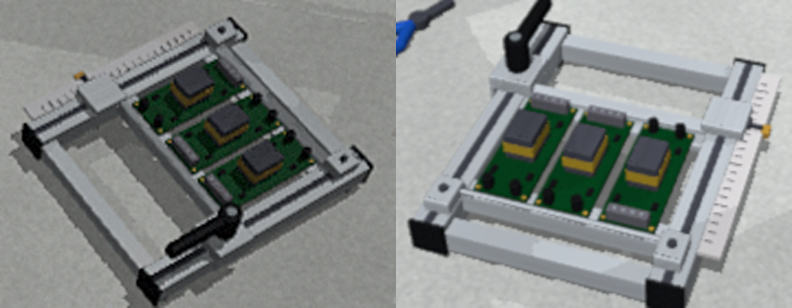

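View pics/q3.png

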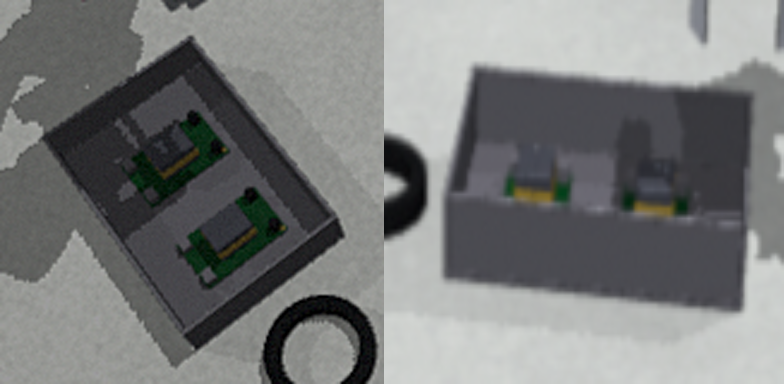

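The three long boards lie flat side by side between the rails, with the lever locked and the pointer at the brass tab. Both short boards lie flat in the bin, and the robot is clear of everything.

```bash
python3 -c "
from bench import robot
print(robot.close_job())"
```

```text
the job is handed in; nothing more can be done
None
```

The job is handed in: by the last pictures the carriage is locked with its pointer about on the mark, all three long boards lie flat across the rails, both short boards lie flat in the bin, and the meter, cutters, tape and pink look-alike were left alone.

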